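Find the perished rubber buffer by pressing

TASK

Three rubber buffers that look alike stand in the aluminium plate, but the rubber of one has perished and gives too easily. Going from the left socket to the right as seen from the robot, press each buffer's steel cap straight down by about 5 mm (never more than 8 mm, and never hard enough to strain it), hold it there a moment and feel how hard it pushes back. Then lift the weakest one out and set it down gently, upright, in the red tray, leaving the two sound ones in their sockets, without disturbing anything else on the bench.

Things in the scene. Friction and masses are not known exactly. Their poses are not given: they have to be found in the camera images.
- buffer_a_top (a point): Centre of the top face of buffer a's steel cap (28 mm across), where it is pressed: 66 mm above the bench when free. Cap and rubber spring straight down into the cup, up to 11 mm, and rise again. At 5 mm of squeeze the perished buffer pushes back with about 5 N, the sound ones with 13 to 15 N (roughly linear, with 1 to 4 N already at first touch).
- buffer_a_mid (a point): Centre of buffer a, on its axis, half-way up its 60 mm height; z is its upright axis. From below: rigid grey steel cup 44 mm across and 36 mm high with a bright band (hold it here), black rubber 35 mm across for 20 mm, then a 4 mm steel cap. The lowest 6 mm stand in the socket.
- buffer_a: Buffer a: a loose rubber-and-steel buffer, about 0.25 kg, origin at the centre of its underside. The three look alike; which socket each stands in varies.
- buffer_b_top (a point): Centre of the top face of buffer b's steel cap (28 mm across), where it is pressed: 66 mm above the bench when free. Cap and rubber spring straight down into the cup, up to 11 mm, and rise again. At 5 mm of squeeze the perished buffer pushes back with about 5 N, the sound ones with 13 to 15 N (roughly linear, with 1 to 4 N already at first touch).
- buffer_b_mid (a point): Centre of buffer b, on its axis, half-way up its 60 mm height; z is its upright axis. From below: rigid grey steel cup 44 mm across and 36 mm high with a bright band (hold it here), black rubber 35 mm across for 20 mm, then a 4 mm steel cap. The lowest 6 mm stand in the socket.
- buffer_b: Buffer b: a loose rubber-and-steel buffer, about 0.25 kg, origin at the centre of its underside. The three look alike; which socket each stands in varies.
- buffer_c_top (a point): Centre of the top face of buffer c's steel cap (28 mm across), where it is pressed: 66 mm above the bench when free. Cap and rubber spring straight down into the cup, up to 11 mm, and rise again. At 5 mm of squeeze the perished buffer pushes back with about 5 N, the sound ones with 13 to 15 N (roughly linear, with 1 to 4 N already at first touch).
- buffer_c_mid (a point): Centre of buffer c, on its axis, half-way up its 60 mm height; z is its upright axis. From below: rigid grey steel cup 44 mm across and 36 mm high with a bright band (hold it here), black rubber 35 mm across for 20 mm, then a 4 mm steel cap. The lowest 6 mm stand in the socket.
- buffer_c: Buffer c: a loose rubber-and-steel buffer, about 0.25 kg, origin at the centre of its underside. The three look alike; which socket each stands in varies.
- rack: Fixed aluminium plate 110 (x) x 310 (y) x 12 mm with three round sockets in a row along its y axis, 95 mm apart, 48 mm wide and 6 mm deep. Origin at the centre of its underside, on the bench.
- socket_left (a point): Centre of the floor of the left socket (+y end of the plate, the left as seen from the robot), 6 mm above the bench; x, y, z axes as the plate's.
- socket_middle (a point): Centre of the floor of the middle socket (middle of the plate), 6 mm above the bench; x, y, z axes as the plate's.
- socket_right (a point): Centre of the floor of the right socket (-y end of the plate, the right as seen from the robot), 6 mm above the bench; x, y, z axes as the plate's.
- red_tray: Red open plastic scrap tray, fixed, 160 x 160 mm outside and 40 mm high, walls and floor about 4 mm. Origin at the centre of its underside, on the bench. Stands left or right of the plate.
- blue_tray: Blue tray of the same size with bolts in it, fixed, on the other side; not used.
- cover: Bystander: cast aluminium gearbox cover with a round boss, 120 x 245 x 42 mm. Leave it alone.
- screwdriver: Bystander: red-handled screwdriver. Leave it alone.
- pliers: Bystander: yellow-handled circlip pliers. Leave it alone.
- gaiter: Bystander: black ribbed rubber cone, 80 mm across and 85 mm high. Leave it alone.
- collar: Bystander: small brass spacer ring, 22 mm across and 12 mm high, standing on the plate beside the sockets. Leave it alone.
There are look-alikes about, which are no part of the job. What is shaped like the buffer_c but pink is not meant. Leave any turquoise look-alike of the buffer_b alone.

How it is judged:
By the outcome, as a careful person would: the job done as asked, in the order asked, and still so for the second after the job is handed in, with the robot touching nothing.
It also fails if it takes over 67 s, if anything falls off the work surface, if the arm or the gripper's body presses on something with over 40 N, if the wrist force passes 120 N, or if a joint passes its speed limit or range.

ROBOT

A 6-joint arm with a two-finger parallel gripper is mounted at the origin on the work surface. World frame = base frame: x ahead of the robot, y to its left, z up, the work surface at z = 0. Lengths are in m, angles in rad, forces in N, time in s.
With the tool pointing down it reaches from about 0.3 to 0.875 m from the base axis. Payload 6.4 kg.
Tool frame: the origin (TCP) lies at the very end of the fingers, on their centre line; the grasp point (between the pads) lies 19 mm behind it; z points along the fingers, y is the line along which they close (so a half turn about z gives the same grasp; the last joint's range is limited). The gripper opens to 85 mm and grips with 20 to 120 N. Pads are 22 mm wide; open, the fingers measure 114 mm over their backs; the gripper's body (76 mm by 85 mm) begins 54 mm behind the grasp point. The pads swing forward as they close: fully open they stand 13 mm farther back than shut.
Start: joints at [0.902, 0.181, 1.607, -0, 1.354, -0.206], TCP at [0.257, 0.515, 0.231] pointing down, gripper open.
Joint ranges: [-2.99, 2.99], [-0.89, 2.07], [0.3, 2.58], [-1.14, 4.28], [0, 2.63], [-3.12, 3.12]. Speed limits (rad/s): [2.57, 2.57, 3.01, 3.14, 3.14, 3.14].

INTERFACE

Orientations are given as a rotation vector (axis times angle).
In Python, from plant import env, eoat, kin, cams, workorder, readout gives the robot as it stands. Calls block until the motion is done:
- env.move_pose(position, orientation): joint-space move of the TCP to a pose.
- env.move_straight(position, attitude=None, feed=0.15, max_force=None): straight line of the TCP; attitude=None keeps the orientation; feed is the mean speed in m/s. With max_force (N) it stops when the force on the tool has changed by that much, and returns True; else False.
- env.set_joints(angles): joint-space move.
- eoat.move_gripper(opening, f_grip=None): finger opening in m; f_grip is the grip in N (None keeps the last); returns when the fingers have stopped.
- env.hold(seconds).
- kin.inverse_kinematics(position, orientation): joint angles nearest the present ones, or None.
- cams.snapshot(name): name is "scene" or "top" or "wrist"; returns a dict with "image" (384x512x3 uint8, blue, green, red), "z_map" (384x512 float32, m along the optical axis (not along the pixel's ray), 0 where there is no reading), "K" (3x3 intrinsics, pixels), "dist_coeffs" ([k1, k2, p1, p2, k3] as OpenCV has them; the pictures are not rectified), "R" (3x3) and "t" (3): a world point X has camera coordinates R X + t. Camera axes: x right, y down, z forward; pixel columns grow to the right and rows downward; lengths in m; the calibration is good to about 2 mm. A picture is of the moment at which its call begins.
A pose or a line that the arm cannot do raises env.Unreachable and nothing moves.
- workorder.job_done(): hands the job in; it is judged then, once.
Readings, each from a call of its own:
- readout.read_t(): time.
- readout.read_q(): joint angles.
- readout.read_qd(): joint speeds.
- readout.read_joint_torque(): joint torques, N m.
- readout.read_eef_pos(): TCP position.
- readout.read_orientation(): TCP orientation.
- readout.read_ft_force(): force on the tool from outside, world axes, zero at the start.
- readout.read_ft_torque(): the same for the moment, N m.
- readout.read_opening(): finger opening in m.
- readout.read_gripper_force(): force on a finger pad.
Only numpy, scipy, OpenCV 4.12 (cv2) and the standard library are available. Lean on these libraries where they do the work, as an engineer would, in place of code of your own. Each camera call takes 0.05 s, during which the arm holds its last target. There are 200 camera calls.

## Working session

There is one attempt and no reset: what is moved stays moved. The work goes in short steps, each a Python script; the robot and the scene stay as the last script left them, time stands still between calls to the robot, and variables do not carry over. Pictures are saved under pics/ and viewed, at most 10 in all, crops included, and the job is handed in when it is done.

```bash
mkdir -p pics; ls
cat > h.py <<'E'
import numpy as np, cv2
from plant import env, eoat, kin, cams, workorder, readout
def save(n,name):
    s=cams.snapshot(n); cv2.imwrite(f'pics/{name}.png',s['image']); np.savez(f'pics/{name}.npz',**{k:np.array(v) for k,v in s.items()}); return s
def load(name): return dict(np.load(f'pics/{name}.npz'))
def ray(s,px):
    p=cv2.undistortPoints(np.array([[px]],float),s['K'],s['dist_coeffs'])[0,0]
    d=s['R'].T@np.array([p[0],p[1],1.]); return -s['R'].T@s['t'],d
def onplane(s,px,z):
    c,d=ray(s,px); return c+d*(z-c[2])/d[2]
def deproj(s,px):
    c,d=ray(s,px); u,v=map(int,map(round,px)); return c+d*s['z_map'][v,u]
def tri(obs):
    A=np.zeros((3,3));b=np.zeros(3)
    for s,px in obs:
        c,d=ray(s,px); d=d/np.linalg.norm(d); P=np.eye(3)-np.outer(d,d); A+=P;b+=P@c
    return np.linalg.solve(A,b)
def proj(s,X):
    return cv2.projectPoints(np.array([X],float),cv2.Rodrigues(s['R'])[0],s['t'],s['K'],s['dist_coeffs'])[0].ravel()
E
python3 - <<'E'
from h import *
a=save('scene','scene1');b=save('top','top1')
for s in(a,b): print(-s['R'].T@s['t'])
print(readout.read_t(),readout.read_orientation(),readout.read_ft_force())
c=np.hstack([a['image'],b['image']])
E
```

```text
pics
[ 1.0432529  -0.38740034  0.66612072]
[0.39232357 0.00305715 0.83369764]
0.1 [-7.20249680e-01 -3.05718104e+00  2.31756939e-03] [ 0.76304673 -0.0257909  -0.1485653 ]
```

View pics/top1.png

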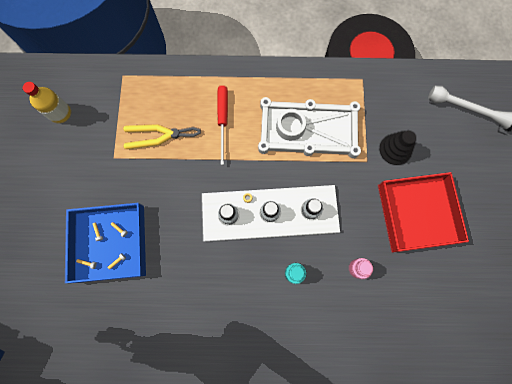

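View pics/scene1.png

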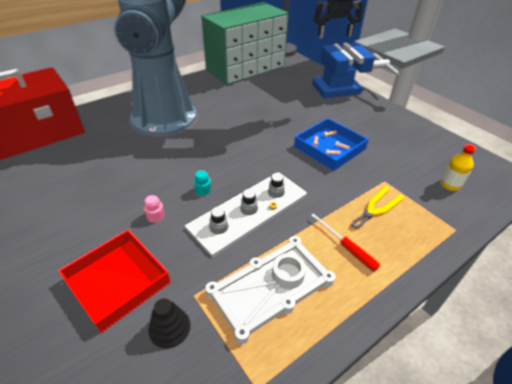

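The top view shows buffers in the plate at about (228,213), (270,210) and (314,207), with the red tray at (424,212) and the brass ring at (248,198). The turquoise and pink look-alikes are at (296,273) and (361,268). I'll enlarge both views around the plate.

Run:
```python
from h import *
a=load('scene1');b=load('top1')
A=cv2.resize(a['image'][165:255,180:310],None,fx=6,fy=6,interpolation=cv2.INTER_CUBIC)[:, :780]
B=cv2.resize(b['image'][180:245,195:345],None,fx=5,fy=5,interpolation=cv2.INTER_CUBIC)
cv2.imwrite('pics/ca.png',A);cv2.imwrite('pics/cb.png',B)
```

```text
(no output)
```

View pics/ca.png

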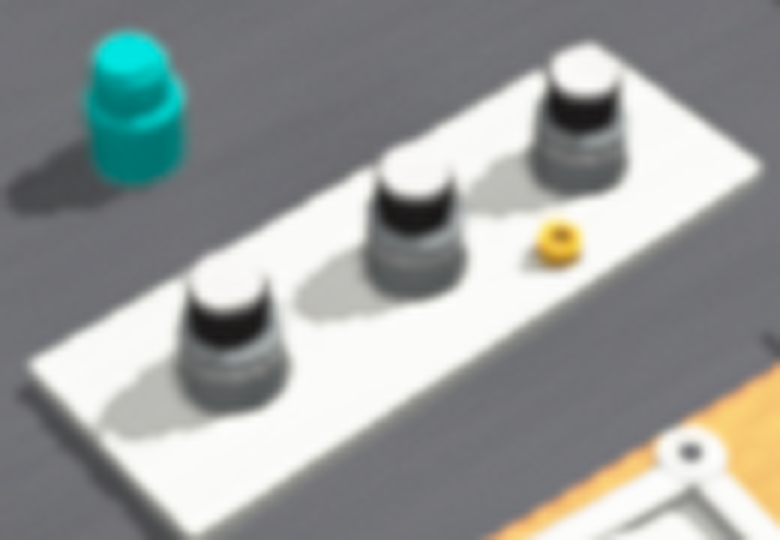

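View pics/cb.png

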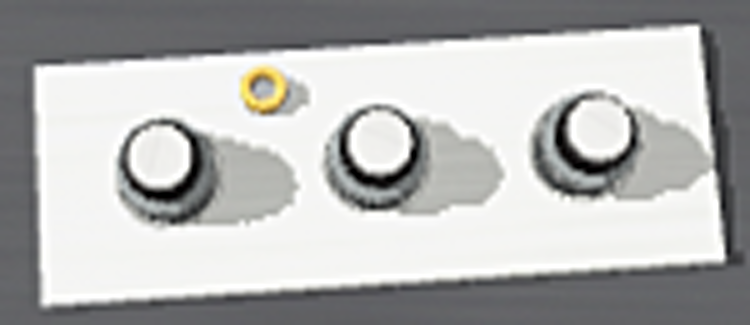

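The crops show cap tops. Scene crop: left (585,70), middle (414,168), right (229,285). Top crop: left (162,156), middle (379,142), right (597,129). Plate corners in the top crop are at (35,66), (698,26), (726,263) and (41,306). Next I triangulate these and measure the tray.

Run:
```python
from h import *
np.set_printoptions(precision=4,suppress=True)
a=load('scene1');b=load('top1')
fa=lambda p:((p[0]+.5)/6-.5+180,(p[1]+.5)/6-.5+165)
fb=lambda p:((p[0]+.5)/5-.5+195,(p[1]+.5)/5-.5+180)
for p,q in zip([(585,70),(414,168),(229,285)],[(162,156),(379,142),(597,129)]):
    X=tri([(a,fa(p)),(b,fb(q))]); print('cap tri',X,'top@66',onplane(b,fb(q),.066),'depth',deproj(b,fb(q)),'scene depth',deproj(a,fa(p)), 'err',proj(a,X)-fa(p))
C=[onplane(b,fb(p),.012) for p in[(35,66),(698,26),(726,263),(41,306)]]
print(np.array(C),'centre',np.mean(C,0), np.linalg.norm(C[0]-C[1]),np.linalg.norm(C[1]-C[2]))
# tray: red blob, in both views
for n,s in(('top',b),('scene',a)):
    im=s['image'].astype(int); m=((im[...,2]>120)&(im[...,1]<60)&(im[...,0]<60)).astype(np.uint8)
    if n=='top': m[:, :370]=0; m[:150]=0
    else: m[:225]=0; m[:,180:]=0
    v,u=np.nonzero(m); P=np.array([deproj(s,(x,y)) for x,y in zip(u,v) if s['z_map'][y,x]>0])
    rim=P[P[:,2]>.034]; fl=P[P[:,2]<.01]
    print(n,len(P),'rim rect',cv2.minAreaRect(rim[:,:2].astype(np.float32)),'rim z',np.median(rim[:,2]),'floor z',np.median(fl[:,2]),fl[:,:2].mean(0))
s=save('wrist','w0'); print(-s['R'].T@s['t'],s['R'])
for k,r in((0,(.05,.5,.3)),):pass
# gaiter top, pink, turq positions
for p in[(404,137),(361,266),(295,271)]: print(p,deproj(b,p))
```

```text
cap tri [0.5279 0.0718 0.0644] top@66 [0.527  0.0708 0.066 ] depth [0.527  0.0708 0.0661] scene depth [0.527  0.0739 0.0629] err [-0.3918  0.0588]
cap tri [ 0.535  -0.0222  0.0643] top@66 [ 0.5346 -0.0223  0.066 ] depth [ 0.5344 -0.0222  0.067 ] scene depth [ 0.5354 -0.0222  0.0647] err [-0.08    0.0074]
cap tri [ 0.5432 -0.1164  0.0604] top@66 [ 0.5417 -0.1162  0.066 ] depth [ 0.542  -0.1164  0.0646] scene depth [ 0.547  -0.1177  0.0647] err [-0.317   0.0119]
[[ 0.578   0.136   0.012 ]
 [ 0.602  -0.1728  0.012 ]
 [ 0.4911 -0.1821  0.012 ]
 [ 0.4671  0.1278  0.012 ]] centre [ 0.5345 -0.0228  0.012 ] 0.30970849435305325 0.11123825818369137
top 4240 rim rect ((0.5383999943733215, -0.36906272172927856), (0.15720200538635254, 0.16110379993915558), 8.451781272888184) rim z 0.03885249931947604 floor z 0.004046780985697107 [ 0.5376 -0.3789]
scene 6091 rim rect ((0.5424191951751709, -0.36822807788848877), (0.1617419570684433, 0.15804758667945862), 8.301777839660645) rim z 0.03856446844176997 floor z 0.003586151169349794 [ 0.5346 -0.3722]
[0.1912 0.5472 0.3733] [[ 0.4459  0.8951 -0.0013]
 [ 0.8583 -0.4272  0.2844]
 [ 0.254  -0.128  -0.9587]]
(404, 137) [ 0.6947 -0.3149  0.0843]
(361, 266) [ 0.415  -0.2136  0.0596]
(295, 271) [ 0.4028 -0.075   0.059 ]
```

```bash
cat >> h.py <<'E'
np.set_printoptions(precision=4,suppress=True)
al=np.radians(47.25); O=np.pi*np.array([np.cos(al),np.sin(al),0])
CAP=np.array([[.5272,.0712],[.5346,-.0223],[.5421,-.1163]])
E
python3 - <<'E'
from h import *
env.move_pose([.5,.0712,.20],O); eoat.move_gripper(0.0,f_grip=20)
s=save('wrist','w1'); print(readout.read_t(),readout.read_q(),readout.read_eef_pos())
for c in CAP: print(proj(s,[*c,.066]))
F=[];
for i in range(8): F.append(readout.read_ft_force()); env.hold(.02)
print(np.mean(F,0),np.std(F,0), readout.read_opening())
E
```

```text
2.8083 [-0.0941  0.0548  1.8124 -0.      1.2744 -0.1725] [0.5    0.0711 0.2   ]
[281.0987 183.0698]
[278.8122 261.0336]
[276.8111 325.9507]
[-0.0093  0.2977  0.0253] [0.5141 0.491  0.3803] -4.223212410675739e-05
```

View pics/w1.png

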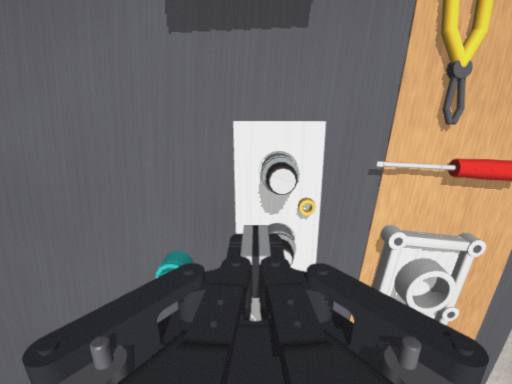

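The near view shows the left cap at (283,181) against a predicted (281,183), so agreement is about 2 mm. I'll shift the targets by half of that and press left to right.

```bash
sed -i 's/^CAP=.*/&+[.001,.0007]/' h.py
cat > press.py <<'E'
from h import *
import sys
def avg(n=20):
    F=[]
    for _ in range(n): F.append(readout.read_ft_force()); env.hold(.02)
    return np.mean(F,0)
for i in map(int,sys.argv[1:]):
    x,y=CAP[i]
    if i!=0: env.move_straight([x,y,.085],feed=.12)
    else: env.move_pose([x,y,.085],O)
    env.move_straight([x,y,.072],feed=.04); f0=avg()
    for z in(.064,.061):
        st=env.move_straight([x,y,z],feed=.012,max_force=25); env.hold(.15)
        print(i,z,st,readout.read_eef_pos(),'F',avg()-f0)
    env.move_straight([x,y,.085],feed=.04)
print(readout.read_t(), 'free',avg(10)-f0)
E
python3 press.py 0
```

```text
0 0.064 False [0.5283 0.0719 0.0646] F [-2.4598 -0.033   6.2438]
0 0.061 False [0.5285 0.0719 0.0622] F [-4.6382  0.2341 11.6671]
7.225 free [ 0.0853 -0.1562 -0.3297]
```

Under load the arm gives about 1.2 mm, so the left buffer was squeezed only 3.8 mm. I'll compensate, press the left one again to 5 mm, then do the others.

```bash
python3 - <<'E'
s=open('press.py').read()
s=s.replace("    env.move_straight([x,y,.085],feed=.04)\n","""    z=.061-(readout.read_eef_pos()[2]-.061)*1.2
    st=env.move_straight([x,y,z],feed=.012,max_force=25); env.hold(.3)
    print(i,z,st,readout.read_eef_pos(),'F',avg()-f0)
    env.move_straight([x,y,.085],feed=.04)
""")
open('press.py','w').write(s)
E
python3 press.py 0 1 2
```

```text
0 0.064 False [0.5283 0.0719 0.0645] F [-2.2263 -0.3188  6.4441]
0 0.061 False [0.5285 0.0719 0.0622] F [-4.3687 -0.2124 12.0288]
0 0.0595461022984595 False [0.5286 0.0719 0.0611] F [-5.6789 -0.2848 14.5881]
1 0.064 False [ 0.5356 -0.0216  0.0641] F [-0.8241  0.3285  2.4242]
1 0.061 False [ 0.5357 -0.0216  0.0611] F [-1.5602  0.3165  4.9474]
1 0.060971513512025774 False [ 0.5356 -0.0216  0.061 ] F [-1.0892  0.3678  4.8677]
2 0.064 False [ 0.5432 -0.1156  0.0645] F [-2.1403  0.7334  5.773 ]
2 0.061 False [ 0.5433 -0.1157  0.0622] F [-3.892   1.3703 10.6781]
2 0.05955982446955037 False [ 0.5434 -0.1157  0.061 ] F [-4.9169  1.8488 12.8725]
23.4917 free [ 0.0803  0.172  -0.1987]
```

The middle buffer is the perished one: 4.9 N against 14.6 N and 12.9 N. I'll grip it by the cup and raise it a little for a check.

Run:
```python
from h import *
x,y=CAP[1]
env.move_straight([.5432,-.1156,.12],feed=.15)
env.move_pose([x,y,.12],O); eoat.move_gripper(.075)
print(env.move_straight([x,y,.03],feed=.08,max_force=8), env.move_straight([x,y,.0135],feed=.03,max_force=6),readout.read_eef_pos())
f0=readout.read_ft_force()
eoat.move_gripper(0.0,f_grip=40); env.hold(.2)
print(readout.read_opening(),readout.read_gripper_force(),readout.read_ft_force()-f0,readout.read_eef_pos())
print(env.move_straight([x,y,.0435],feed=.03)); env.hold(.1)
print(readout.read_opening(),readout.read_ft_force()-f0,readout.read_t())
a=save('scene','s2'); 
u,v=proj(a,[x,y,.05]).astype(int)
cv2.imwrite('pics/s2c.png',cv2.resize(a['image'][v-60:v+50,u-65:u+65],None,fx=5,fy=5,interpolation=cv2.INTER_CUBIC))
```

```text
False False [ 0.5356 -0.0216  0.0134]
0.0428429517240134 41.12074434757233 [ 1.5099 -0.2219  4.2984] [ 0.5362 -0.0217  0.014 ]
False
0.04234595564081039 [ 0.0849  0.2938 -2.6402] 29.025
```

View pics/s2c.png

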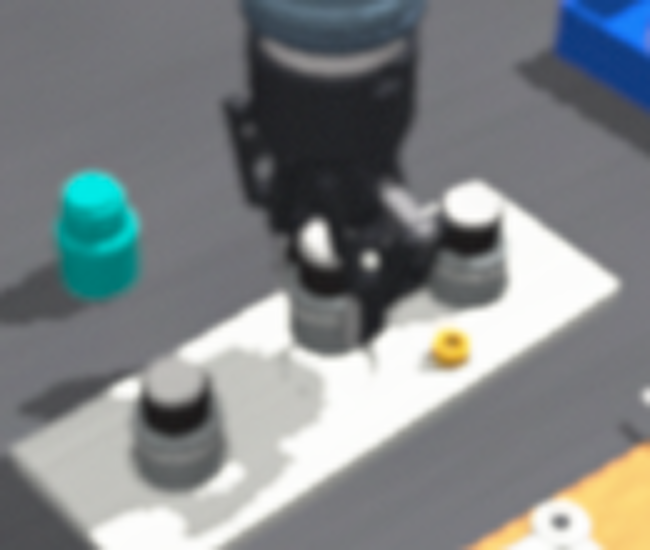

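The buffer is held upright by its cup, with the band visible at (325,315), and it is clear of the socket. Next I carry it over to the tray and lower it until it touches.

Run:
```python
from h import *
x,y=CAP[1]; T=[.540,-.3685]
env.move_straight([x,y,.15],feed=.12)
env.move_straight([*T,.15],feed=.18); env.hold(.1)
env.move_straight([*T,.035],feed=.1); env.hold(.2)
print(readout.read_opening(),readout.read_t())
st=env.move_straight([*T,.008],feed=.012,max_force=3); env.hold(.1)
print(st,readout.read_eef_pos(),readout.read_ft_force(),readout.read_t())
a=save('scene','s3');u,v=proj(a,[*T,.04]).astype(int); print(u,v)
cv2.imwrite('pics/s3c.png',cv2.resize(a['image'][v-60:v+60,max(u-70,0):u+70],None,fx=5,fy=5,interpolation=cv2.INTER_CUBIC))
```

```text
0.0431277482993488 33.7917
True [ 0.54   -0.3685  0.012 ] [-0.3608  0.4625  5.4268] 35.5833
112 270
```

View pics/s3c.png

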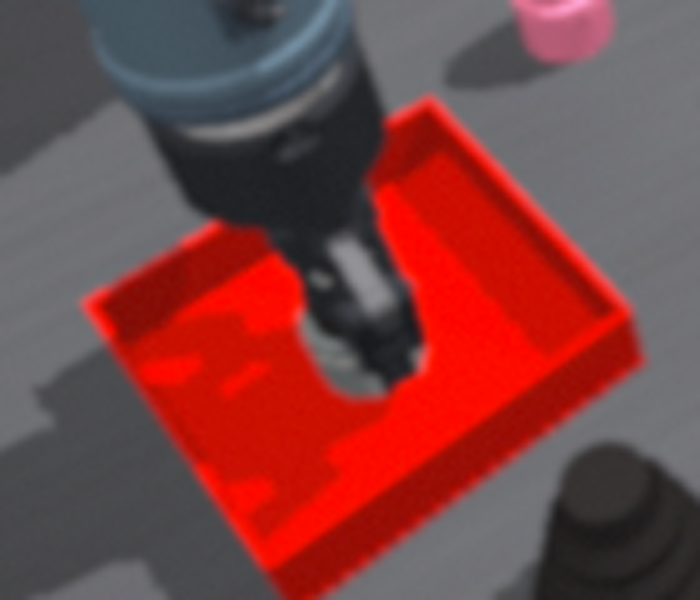

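The buffer stands on the tray floor at about (360,350), at the expected TCP height of 0.012. I'll release it, retreat and check.

Run:
```python
from h import *
T=[.540,-.3685]
for o in(.05,.075): eoat.move_gripper(o)
env.move_straight([*T,.06],feed=.05); env.move_straight([*T,.2],feed=.15)
env.move_pose([.35,-.25,.3],O); env.hold(.2)
b=save('top','t4'); print(readout.read_t())
cv2.imwrite('pics/t4c.png',cv2.resize(b['image'][150:300,195:480],None,fx=2.8,fy=2.8,interpolation=cv2.INTER_CUBIC))
a=save('scene','s4'); im=a['image']; print(deproj(a,proj(a,[*T,.064])))
```

```text
39.6833
[ 0.5385 -0.3684  0.0622]
```

View pics/s4.png

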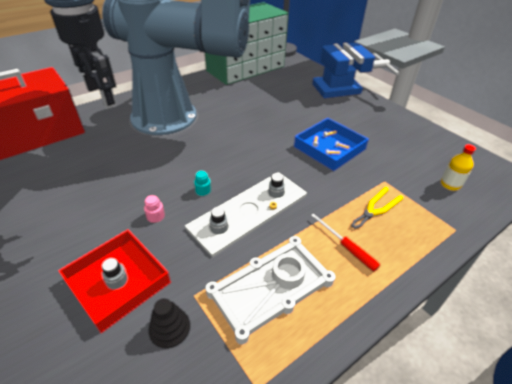

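The weak buffer stands upright in the red tray at (114,272). The two sound ones are still in their sockets at (218,220) and (277,185), and nothing else has moved.

```bash
python3 -c "
from h import *
print(workorder.job_done())"
```

```text
the job is handed in; nothing more can be done
None
```

The middle buffer was the perished one (4.9 N at 5 mm, against 14.6 N left and 12.9 N right); it now stands upright in the red tray with the two sound ones in their sockets, and the job was handed in with the robot's clock at about 40 s.

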